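# Put a spare-part carton away in a tilt-out bin

### The job

Put the small carton from the black mat away in the wide tilt-out bin: tip that bin fully forward by the tab on its top edge, put the carton in while it is open and let go, then push the bin back until it clicks fully home. Leave the narrow bin shut and the bottle and screwdriver on the mat where they are.

Things in the scene. Friction and masses are not known exactly. Their poses are not given: they have to be found in the camera images.
- wide_bin (a joint): tilt angle of the wide bin, rad: 0 = shut and clicked home, grows as it tips forward (to -x of wide_pivot), 0.8 = open stop. A sprung catch acts below about 0.16: 3 to 8 N at the tab pulls it out or presses it in; pushed too weakly it stays ajar at 0.07 to 0.17, past about 0.06 it snaps home. Elsewhere light friction keeps it where it is left, open too.
- wide_housing: white fixed housing of the wide grey bin, 190 mm wide (y), 110 mm deep (x), flat roof 152 mm above the bench; origin at the centre of its underside, x points to its back, z up. The bin tips out of its -x side. The roof's front edge is 7 mm behind the bin's shut front face.
- wide_pivot (a point): middle of the wide bin's bottom pivot line, fixed to the housing, 12 mm above the bench, in the plane of the bin's shut front face; axes as the housing's (x to the back, y along the pivot, z up).
- wide_tab (a point): middle of the top edge of the wide bin's flat tab, 180 mm from the pivot, moves with the bin; x points back through the tab, z up it. Tab 5 mm thick, 110 mm wide, rising from the middle of the 172 mm wide front panel from 140 to 180 mm above the pivot: when shut it stands 40 mm above the roof, with free space behind it.
- wide_floor (a point): centre of the wide bin's inner floor, 44 mm behind its front face, 5 mm above the pivot when shut; moves with the bin; x to its back, z up from the floor. Inside 164 mm wide, 78 mm deep, back wall 80 mm high, front higher. Fully open, the mouth faces up: about 120 mm from tab to back wall, whose top is then right above the pivot, 117 mm over it.
- narrow_bin (a joint): tilt angle of the narrow bin, rad, 0 = shut; to be left shut.
- narrow_pivot (a point): as wide_pivot, for the neighbouring narrow tilt-out bin of the same height and depth: housing 100 mm wide. It may stand on either side.
- carton_mid (a point): centre of the loose plain white cardboard carton with a brown band, 90 mm long (y) x 45 mm wide (x) x 28 mm high (z), about 0.12 kg, lying on the black mat (mat 3 mm thick).
- flux_bottle: small loose amber bottle, 36 mm across and 75 mm high, standing on the mat; origin at the centre of its underside. Bystander.
- driver: loose brass-handled screwdriver, 120 mm long, lying along its x on the mat. Bystander.
Things that resemble listed ones, but are neither listed nor needed, are in the scene too. Leave any green or purple look-alike of the part that bears narrow_bin alone.

How it is judged:
By the outcome, as a careful person would: the job done as asked, in the order asked, and still so for the second after the job is handed in, with the robot touching nothing.
It also fails if it takes over 67 s, if anything falls off the work surface, if the arm or the gripper's body presses on something with over 40 N, if the wrist force passes 120 N, or if a joint passes its speed limit or range.

### The arm

A 6-joint arm with a two-finger parallel gripper is mounted at the origin on the work surface. World frame = base frame: x ahead of the robot, y to its left, z up, the work surface at z = 0. Lengths are in m, angles in rad, forces in N, time in s.
With the tool pointing down it reaches from about 0.375 to 0.75 m from the base axis. Payload 9 kg.
Tool frame: the origin (TCP) lies at the centre of the arm's flange, where the gripper is bolted on; the fingertips stand 173 mm ahead of it and the grasp point (between the pads) lies ahead of it (ctrl.grasp_offset is the z of the grasp point in the tool frame, in m); z points along the fingers, y is the direction in which the jaws open and shut (so a half turn about z gives the same grasp; the last joint's range is limited). The gripper opens to 85 mm and grips with 20 to 120 N. Pads are 22 mm wide; open, the fingers measure 114 mm over their backs; the gripper's body (76 mm by 85 mm) begins 54 mm behind the grasp point. The pads swing forward as they close: fully open they stand 13 mm farther back than shut.
Start: joints at [-1.422, 0.104, 0.097, 1.564, 0, 1.353], TCP at [0.215, -0.56, 0.405] pointing down, gripper open.
Joint ranges: [-2.99, 2.99], [-0.84, 1.86], [-1.1, 1.16], [-1.84, 2.11], [-1.51, 1.56], [-3.14, 3.14]. Speed limits (rad/s): [2.22, 2.22, 2.57, 3.14, 3.14, 3.14].

### API

Orientations are given as a 3x3 rotation matrix whose columns are the frame's x, y, z axes.
In Python, from workcell import ctrl gives the robot as it stands.
- The arm moves only by the tool servo_tool, never from a script. Its argument "rows" is a list of rows, each a list of 3 entries, a list of its own where there are three numbers: the turn, a rotation vector about the tool's x, y, z in units of 180 degrees (1.0 is 180 degrees), then the shift along the tool's x, y, z in units of 0.6 m (1.0 is 0.6 m), then the opening, from 0 (shut) to 1 (fully open). A call has exactly 8 rows; each row is the pose to reach, as a shift and turn from the pose commanded when the call began, along the tool's axes at that moment, turning the shorter way round; what a row does not reach only later rows make up. A row lasts 1/8 s, in which the tool goes at most 62.5 mm and 10.7 degrees, less where a joint would pass 70% of its speed; a pose out of reach is approached as far as the arm can. A call with a number of a shift or a turn outside -1 to 1 is refused whole. A call with a gripper value outside its range is refused whole. The fingers move at their own pace and stop on an object; "grip_force" is the grip in N (left out, the last holds). Time passes only in rows, so rows that repeat a pose let the fingers close, or fill a call up. It gives the time, the measured TCP pose, the force and the opening at its end, in the units of the state.
- ctrl.get_obs(): the state, without advancing time (a new reading comes with each control period).
- ctrl.snapshot(name): name is "scene" or "top" or "wrist"; returns a dict with "img" (400x640x3 uint8, red, green, blue), "fx", "fy", "cx", "cy" (pixels), "eye" and "attitude" of the camera in the world. Camera axes: x right, y down, z forward; pixel columns grow to the right and rows downward; lengths in m; the calibration is good to about 2 mm. A picture is of the moment at which its call begins. There is no depth.
- ctrl.close_job(): hands the job in, once; it reports no verdict.
The state is a dict: "clock": time; "q": joint angles; "dq": joint speeds; "joint_torque": joint torques, N m; "tcp_pos": TCP position; "orientation": TCP orientation; "wrist_force": force on the tool from outside, world axes, zero at the start; "moment": the same for the moment, N m; "finger_gap": finger opening in m.
Only numpy, scipy, OpenCV 4.12 (cv2) and the standard library are available. Lean on these libraries where they do the work, as an engineer would, in place of code of your own. Each camera call takes 0.05 s, during which the arm holds its last target.

## Working session

There is one attempt and no reset: what is moved stays moved. The work goes in short steps, Python scripts to look and compute and a tool call to move; the robot and the scene stay as the last step left them, time stands still between calls to the robot, and variables do not carry over. Pictures are saved under pics/ and viewed, and the job is handed in when it is done.

Besides the shell and the picture viewer there is one more tool, called after ">>>" in YAML: its name, and indented under it one key for each argument. servo_tool: Moves the arm, as the interface text tells. Shifts and turns lie within -1 to 1; 1 stands for 0.6 m of shift or 180 degrees of turn. Its arguments: {"type":"object","properties":{"rows":{"type":"array","items":{"type":"array"}},"grip_force":{"type":"number"}},"required":["rows"]}

```bash
mkdir -p pics; ls
python3 - <<'E'
from workcell import ctrl
import cv2,numpy as np
np.set_printoptions(precision=4,suppress=True)
o=ctrl.get_obs();print(o, ctrl.grasp_offset)
for n in ["scene","top","wrist"]:
    s=ctrl.snapshot(n);cv2.imwrite(f"pics/{n}0.png",s["img"][:,:,::-1])
    print(n,s["fx"],s["fy"],s["cx"],s["cy"],s["eye"],s["attitude"])
E
```

```text
pics
{'clock': 0.0, 'q': array([-1.4217,  0.1047,  0.0964,  1.5639, -0.    ,  1.3531]), 'dq': array([-0.0017,  0.0001,  0.0024,  0.0005,  0.0012,  0.0015]), 'joint_torque': array([  0.0004, -55.6933,  50.3647,   0.0169,  -0.0002,  -0.    ]), 'tcp_pos': array([ 0.2152, -0.56  ,  0.4039]), 'orientation': array([[ 0.9335,  0.3587, -0.0002],
       [ 0.3587, -0.9335,  0.0013],
       [ 0.0003, -0.0013, -1.    ]]), 'wrist_force': array([-0.0189, -1.0931, -0.0017]), 'moment': array([ 0.0398, -0.0407,  0.0184]), 'finger_gap': 0.08570183470186019} 0.1547
scene 441.29538604883743 441.29538604883743 324.398704680199 202.61128260316752 [ 0.8466 -0.0858  1.1721] [[-0.1629  0.9335 -0.3194]
 [ 0.9866  0.154  -0.0531]
 [-0.0004 -0.3237 -0.9461]]
top 418.7835528601231 418.7835528601231 323.1685198948408 197.85505266802588 [ 0.2261 -0.1472  1.4426] [[ 0.0041 -0.9804  0.1971]
 [-1.     -0.0029  0.0064]
 [-0.0057 -0.1971 -0.9804]]
wrist 286.5127287855141 286.5127287855141 320.04068968255945 195.39737925031167 [ 0.2837 -0.534   0.373 ] [[ 0.3598 -0.8943 -0.2659]
 [-0.933  -0.3452 -0.1015]
 [-0.001   0.2846 -0.9586]]
```

View pics/scene0.png

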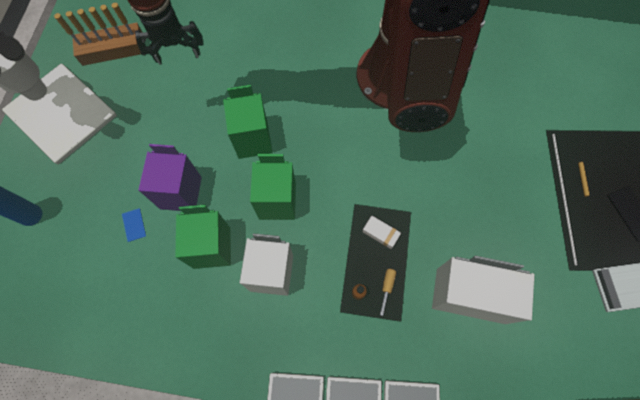

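View pics/top0.png

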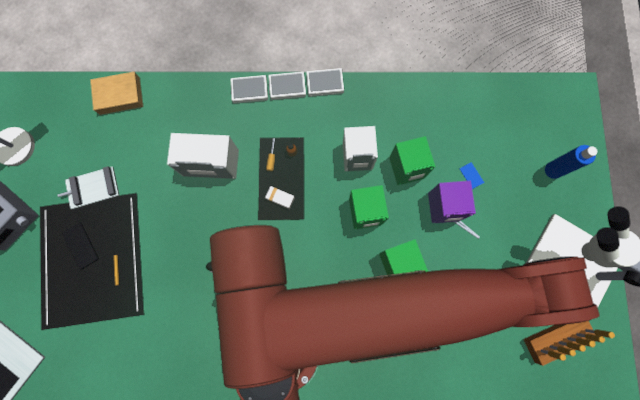

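View pics/wrist0.png

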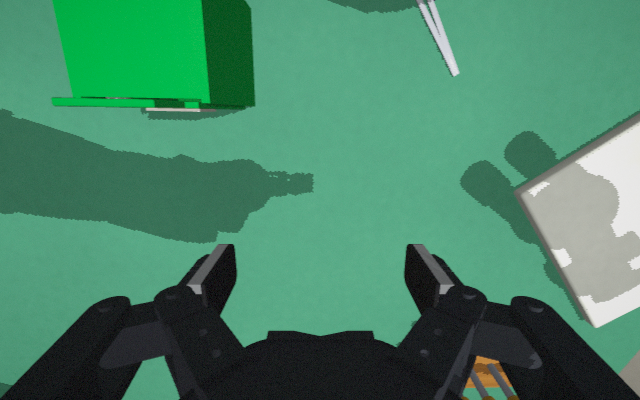

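The scene view shows these candidates:
- **Wide bin:** the white box at scene (485,290), top (202,155). It is the only wide one.
- **Narrow bin:** the white box at scene (267,265). The green and purple boxes are look-alikes.
- **Carton:** the white block with a brown band at scene (381,231), top (279,197), on the black mat. The bottle is at scene (360,291) and the driver at scene (388,290).

I'll confirm in enlarged crops.

Run:
```python
import cv2,numpy as np
a=cv2.imread("pics/scene0.png")[190:335,330:550];a=cv2.resize(a,(792,522),interpolation=cv2.INTER_CUBIC)
b=cv2.imread("pics/top0.png")[120:225,155:315];b=cv2.resize(b,(800,525),interpolation=cv2.INTER_CUBIC)
cv2.imwrite("pics/c1.png",a);cv2.imwrite("pics/c2.png",b)
```

```text
(no output)
```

View pics/c1.png

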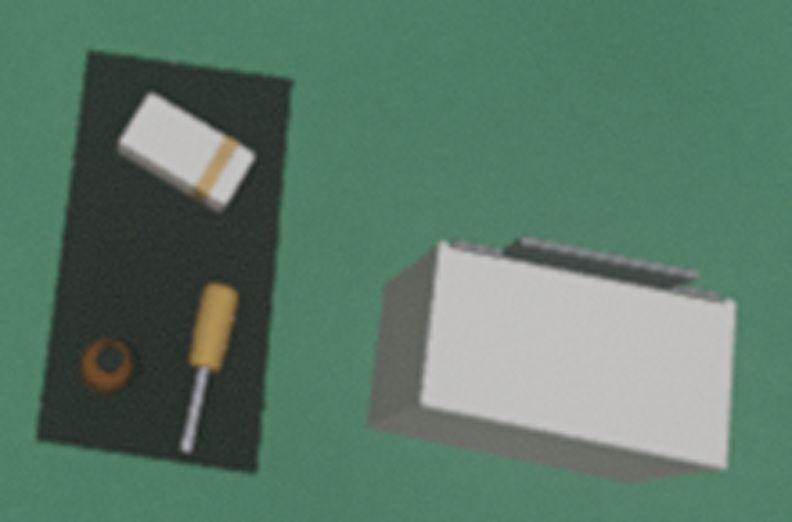

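View pics/c2.png

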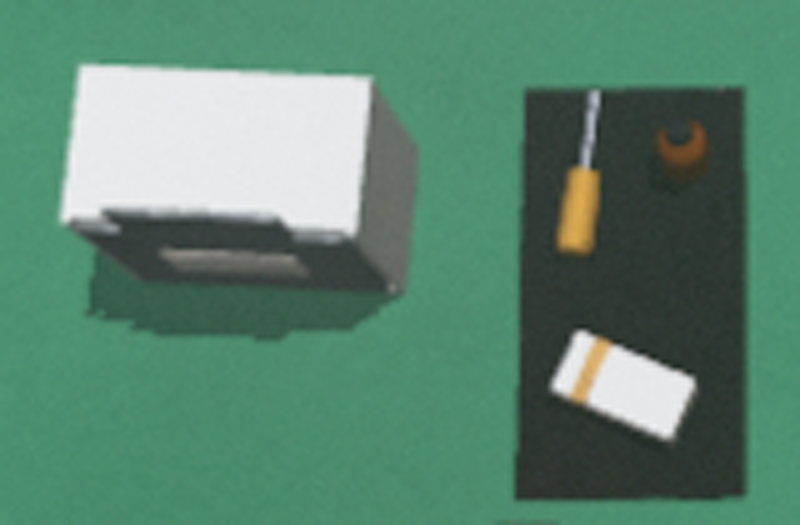

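The crops confirm the carton with its brown band, and the wide bin with its tab on the side facing the robot. Next I measure the roof and carton tops with masks.

```bash
cat > h.py <<'E'
import cv2,numpy as np
np.set_printoptions(precision=4,suppress=True)
CAM={"scene":(441.295,324.3987,202.6113,[0.8466,-0.0858,1.1721],[[-0.1629,0.9335,-0.3194],[0.9866,0.154,-0.0531],[-0.0004,-0.3237,-0.9461]]),
"top":(418.7836,323.1685,197.855,[0.2261,-0.1472,1.4426],[[0.0041,-0.9804,0.1971],[-1.,-0.0029,0.0064],[-0.0057,-0.1971,-0.9804]])}
def ray(c,uv):
    f,cx,cy,e,R=CAM[c];d=np.array(R)@np.array([(uv[0]-cx)/f,(uv[1]-cy)/f,1]);return np.array(e),d
def onz(c,uv,z):
    e,d=ray(c,uv);return e+d*(z-e[2])/d[2]
def proj(c,p):
    f,cx,cy,e,R=CAM[c];v=np.array(R).T@(np.array(p)-e);return np.array([f*v[0]/v[2]+cx,f*v[1]/v[2]+cy])
E
python3 - <<'E'
from h import *
def top(c,roi,thr,z,name):
    im=cv2.imread(f"pics/{c}0.png");x0,x1,y0,y1=roi
    g=im[y0:y1,x0:x1].astype(int)
    m=((g[:,:,2]>thr)&(g.max(2)>thr)).astype(np.uint8)
    m=cv2.morphologyEx(m,cv2.MORPH_CLOSE,np.ones((3,3)))
    cs,_=cv2.findContours(m,cv2.RETR_EXTERNAL,cv2.CHAIN_APPROX_NONE)
    k=max(cs,key=cv2.contourArea)[:,0,:]
    P=np.array([onz(c,(p[0]+x0,p[1]+y0),z)[:2] for p in k])
    r=cv2.minAreaRect((P*1000).astype(np.float32));print(c,name,r);print(cv2.boxPoints(r))
top("scene",(440,545,245,335),150,.152,"roof")
top("top",(160,245,125,185),170,.152,"roof")
top("scene",(360,403,213,250),140,.031,"carton")
top("top",(263,297,183,212),150,.031,"carton")
E
```

```text
scene roof ((643.281982421875, 266.15966796875), (190.32666015625, 106.54405212402344), 87.53944396972656)
[[585.9736 173.3711]
 [692.4194 168.797 ]
 [700.5904 358.9482]
 [594.1446 363.5223]]
top roof ((644.9384155273438, 265.74102783203125), (191.0510711669922, 103.98828125), 87.11827850341797)
[[588.2075 172.9503]
 [692.0643 167.7223]
 [701.6693 358.5318]
 [597.8125 363.7598]]
scene carton ((515.366455078125, 13.592166900634766), (90.22686767578125, 46.740577697753906), 67.42068481445312)
[[476.4657 -19.09  ]
 [519.6235 -37.0366]
 [554.2672  46.2743]
 [511.1094  64.2209]]
top carton ((514.1365966796875, 13.249153137207031), (90.15986633300781, 45.6603889465332), 66.67889404296875)
[[475.3252 -19.1097]
 [517.2551 -37.1859]
 [552.948   45.608 ]
 [511.0181  63.6842]]
```

Run:
```python
from h import *
for uv in [(475,256.7),(523.6,266.7)]: print(onz("scene",uv,.192))
for uv in [(176,162.4),(211,164)]: print(onz("top",uv,.192))
yaw=np.deg2rad(-2.7);x=np.array([np.cos(yaw),np.sin(yaw),0]);y=np.array([-x[1],x[0],0]);z=np.array([0,0,1.])
piv=np.array([.587,.2687,.012])
for s in(-.055,.055):
    p=piv+y*s+z*.18; print(p,proj("scene",p),proj("top",p))
# narrow bin / bottle / driver quick positions
for n,uv,h in [("narrow roof",(267,252),.152),("bottle",(360,291),.075),("driver",(388,283),.015)]: print(n,onz("scene",uv,h))
```

```text
[0.5876 0.2149 0.192 ]
[0.5927 0.3233 0.192 ]
[0.5885 0.3184 0.192 ]
[0.5836 0.2093 0.192 ]
[0.5844 0.2138 0.192 ] [474.5776 255.2219] [209.5721 163.7339]
[0.5896 0.3236 0.192 ] [523.7778 265.3431] [174.3537 162.041 ]
narrow roof [ 0.6454 -0.2563  0.152 ]
bottle [ 0.6886 -0.0236  0.075 ]
driver [0.6476 0.0491 0.015 ]
```

Both views agree:
- **Wide bin:** pivot at about (0.587, 0.2687, 0.012), yaw -2.7°. The tab edge's rays match within 2 to 4 mm.
- **Carton:** centre at (0.5148, 0.0134), long axis at 67°.

I'll keep the jaws along bin x throughout, so tool x yaw is 87.3°, and straddle the tab to open and close it.

```bash
cat >> h.py <<'E'
from scipy.spatial.transform import Rotation as Ro
YAW=np.deg2rad(-2.7);BX=np.array([np.cos(YAW),np.sin(YAW),0]);BY=np.array([-BX[1],BX[0],0]);PIV=np.array([.587,.2687,.012])
def bin2w(x,y,z): return PIV+BX*x+BY*y+np.array([0,0,z])
def tooldown(yawx):
    c,s=np.cos(yawx),np.sin(yawx);return np.array([[c,s,0],[s,-c,0],[0,0,-1.]])
def rows(o,targets):
    p,R=o["tcp_pos"],o["orientation"]
    for t,yaw in targets:
        Rt=tooldown(np.deg2rad(yaw));rv=Ro.from_matrix(R.T@Rt).as_rotvec()/np.pi
        print(rv.round(4), (R.T@(np.array(t)-p)/.6).round(4), np.array(t).round(4))
def state(o):
    d=o["tcp_pos"]-PIV;R=o["orientation"]
    print("t",round(o["clock"],2),"pos",o["tcp_pos"],"binxyz",np.array([d@BX,d@BY,d[2]]),"yawx",np.rad2deg(np.arctan2(R[1,0],R[0,0])).round(2),"z",R[:,2],"F",o["wrist_force"],"gap",round(o["finger_gap"],4))
E
python3 - <<'E'
from h import *
from workcell import ctrl
o=ctrl.get_obs();state(o)
rows(o,[((.42,-.12,.405),87.3),((.42,-.12,.405),21),(bin2w(.0025,0,.393),87.3)])
E
```

```text
t 0.15 pos [ 0.2152 -0.56    0.4041] binxyz [-0.3324 -0.8453  0.3921] yawx 21.02 z [-0.0001  0.001  -1.    ] F [-0.1841 -0.4729  0.2797] gap 0.0856
[-0.0002 -0.0002 -0.3682] [ 0.5817 -0.5621 -0.0008] [ 0.42  -0.12   0.405]
[-0.0003 -0.0001  0.0001] [ 0.5817 -0.5621 -0.0008] [ 0.42  -0.12   0.405]
[-0.0002 -0.0002 -0.3682] [ 1.0776 -1.0654 -0.0002] [0.5895 0.2686 0.405 ]
```

>>> servo_tool:
  rows:
    - [[0,0,-0.05],[0.073,-0.07,0],0.53]
    - [[0,0,-0.1],[0.146,-0.14,0],0.53]
    - [[0,0,-0.15],[0.22,-0.21,0],0.53]
    - [[0,0,-0.2],[0.29,-0.28,0],0.53]
    - [[0,0,-0.25],[0.364,-0.35,0],0.53]
    - [[0,0,-0.3],[0.437,-0.42,0],0.53]
    - [[0,0,-0.35],[0.51,-0.49,0],0.53]
    - [[0,0,-0.3682],[0.5817,-0.562,0],0.53]

```text
clock: 1.15
tcp_pos: [0.4204, -0.1183, 0.4046]
orientation: [[0.044, 0.999, 0.0], [0.999, -0.044, -0.0], [-0.0, 0.0, -1.0]]
wrist_force: [1.3, -0.6, -0.5]
finger_gap: 0.0452
```

Run:
```python
from h import *
from workcell import ctrl
o=ctrl.get_obs();state(o)
rows(o,[(bin2w(.0025,0,.393),87.3)])
```

```text
t 1.15 pos [ 0.4204 -0.1183  0.4046] binxyz [-0.1481 -0.3944  0.3926] yawx 87.46 z [ 0.0005 -0.0003 -1.    ] F [ 1.334  -0.5849 -0.4841] gap 0.0452
[0.0001 0.0001 0.0009] [ 0.6566  0.2529 -0.0007] [0.5895 0.2686 0.405 ]
```

>>> servo_tool:
  rows:
    - [[0,0,0.0],[0.09,0.035,0],0.53]
    - [[0,0,0],[0.18,0.07,0],0.53]
    - [[0,0,0],[0.27,0.105,0],0.53]
    - [[0,0,0],[0.36,0.14,0],0.53]
    - [[0,0,0],[0.45,0.175,0],0.53]
    - [[0,0,0],[0.54,0.21,0],0.53]
    - [[0,0,0.001],[0.62,0.24,0],0.53]
    - [[0,0,0.001],[0.6566,0.253,0],0.53]

```text
clock: 2.15
tcp_pos: [0.5906, 0.2687, 0.4036]
orientation: [[0.048, 0.999, -0.001], [0.999, -0.048, -0.0], [-0.0, -0.001, -1.0]]
wrist_force: [1.0, -0.1, 0.2]
finger_gap: 0.0454
```

Run:
```python
from h import *
from workcell import ctrl
o=ctrl.get_obs();state(o)
rows(o,[(bin2w(.0025,0,.324),87.3)])
for n in ("wrist","scene"):
    s=ctrl.snapshot(n);cv2.imwrite(f"pics/{n}1.png",s["img"][:,:,::-1])
```

```text
t 2.15 pos [0.5906 0.2687 0.4036] binxyz [0.0036 0.0002 0.3916] yawx 87.23 z [-0.0011 -0.0001 -1.    ] F [ 1.0002 -0.0982  0.1546] gap 0.0454
[-0.0004  0.0001 -0.0004] [-0.0003 -0.0017  0.1127] [0.5895 0.2686 0.336 ]
```

View pics/wrist1.png

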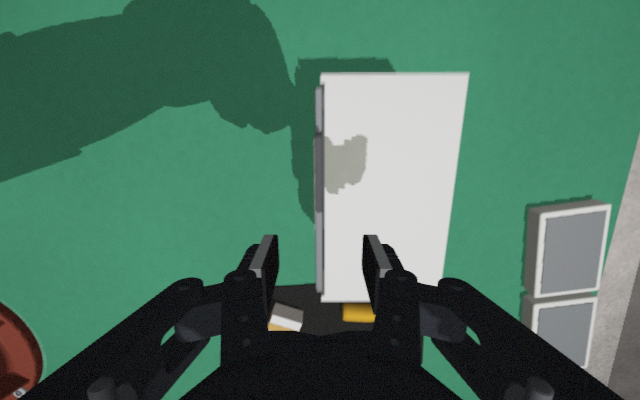

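View pics/scene1.png

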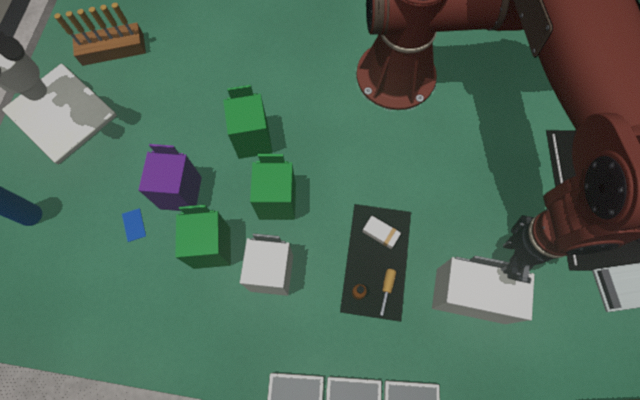

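The wrist view shows the tab edge at column 320, centred between the pads at columns 265 and 375. I descend.

>>> servo_tool:
  rows:
    - [[0,0,0],[0,-0.0017,0.03],0.53]
    - [[0,0,0],[0,-0.0017,0.06],0.53]
    - [[0,0,0],[0,-0.0017,0.09],0.53]
    - [[0,0,0],[0,-0.0017,0.112],0.53]
    - [[0,0,0],[0,-0.0017,0.112],0.53]
    - [[0,0,0],[0,-0.01,0.112],0.53]
    - [[0,0,0],[0,-0.018,0.112],0.53]
    - [[0,0,0],[0,-0.026,0.112],0.53]

```text
clock: 3.25
tcp_pos: [0.5744, 0.2671, 0.3381]
orientation: [[0.05, 0.999, 0.001], [0.999, -0.05, 0.0], [0.0, 0.001, -1.0]]
wrist_force: [-0.2, -0.4, -0.7]
finger_gap: 0.0452
```

Run:
```python
from h import *
from workcell import ctrl
o=ctrl.get_obs();state(o)
T=[]
for th in np.arange(0.1,.86,.1):
    r=.153+.01*th/.8
    T.append((bin2w(.005*np.cos(th)-r*np.sin(th)-.0227,0,.005*np.sin(th)+r*np.cos(th)+.173),87.3))
rows(o,T)
```

```text
t 3.25 pos [0.5744 0.2671 0.3381] binxyz [-0.0125 -0.0022  0.3261] yawx 87.12 z [ 0.0009  0.0002 -1.    ] F [-0.2087 -0.4428 -0.7226] gap 0.0452
[ 0.0003 -0.0001 -0.001 ] [ 0.0036 -0.0344 -0.0015] [0.5539 0.2703 0.339 ]
[ 0.0003 -0.0001 -0.001 ] [ 0.0035 -0.0604 -0.0005] [0.5384 0.271  0.3384]
[ 0.0003 -0.0001 -0.001 ] [ 0.0034 -0.0863  0.0031] [0.5228 0.2717 0.3362]
[ 0.0003 -0.0001 -0.001 ] [ 0.0033 -0.1119  0.0093] [0.5075 0.2725 0.3325]
[ 0.0003 -0.0001 -0.001 ] [ 0.0032 -0.137   0.0182] [0.4924 0.2732 0.3272]
[ 0.0003 -0.0001 -0.001 ] [ 0.0032 -0.1612  0.0296] [0.4779 0.2738 0.3203]
[ 0.0003 -0.0001 -0.001 ] [ 0.0031 -0.1844  0.0435] [0.4641 0.2745 0.3119]
[ 0.0003 -0.0001 -0.001 ] [ 0.003  -0.2062  0.0598] [0.451  0.2751 0.3021]
```

>>> servo_tool:
  rows:
    - [[0,0,0],[0.003,-0.017,0.001],0.53]
    - [[0,0,0],[0.003,-0.034,0.001],0.53]
    - [[0,0,0],[0.003,-0.047,0.001],0.53]
    - [[0,0,0],[0.003,-0.06,0.002],0.53]
    - [[0,0,0],[0.003,-0.073,0.004],0.53]
    - [[0,0,0],[0.003,-0.086,0.006],0.53]
    - [[0,0,0],[0.003,-0.1,0.009],0.53]
    - [[0,0,0],[0.003,-0.112,0.012],0.53]

```text
clock: 4.25
tcp_pos: [0.5071, 0.2722, 0.3301]
orientation: [[0.05, 0.999, -0.0], [0.999, -0.05, -0.0], [-0.0, -0.0, -1.0]]
wrist_force: [0.6, -0.5, -0.3]
finger_gap: 0.0452
```

Run:
```python
from h import *
from workcell import ctrl
o=ctrl.get_obs();state(o)
s=ctrl.snapshot("scene");cv2.imwrite("pics/scene2.png",s["img"][:,:,::-1])
cv2.imwrite("pics/scene2c.png",cv2.resize(s["img"][200:340,420:560,::-1],(560,560),interpolation=cv2.INTER_CUBIC))
T=[]
for th in np.arange(0.5,.86,.1):
    r=.153+.01*th/.8
    T.append((bin2w(.005*np.cos(th)-r*np.sin(th)-.0227,0,.005*np.sin(th)+r*np.cos(th)+.171),87.3))
rows(o,T)
```

```text
t 4.25 pos [0.5071 0.2722 0.3301] binxyz [-0.08   -0.0003  0.3181] yawx 87.12 z [-0.0001 -0.0001 -1.    ] F [ 0.5725 -0.4816 -0.3236] gap 0.0452
[-0.     0.    -0.001] [ 0.0003 -0.0245  0.0083] [0.4924 0.2732 0.3252]
[-0.     0.    -0.001] [ 0.0003 -0.0487  0.0197] [0.4779 0.2738 0.3183]
[-0.     0.    -0.001] [ 0.0002 -0.0719  0.0336] [0.4641 0.2745 0.3099]
[-0.     0.    -0.001] [ 0.0001 -0.0936  0.05  ] [0.451  0.2751 0.3001]
```

View pics/scene2c.png

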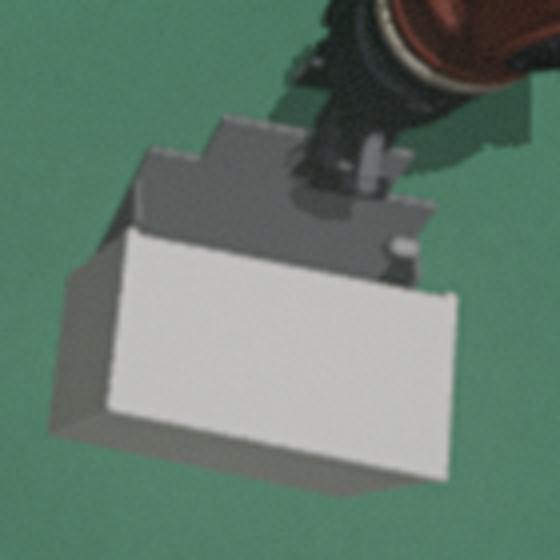

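The bin is coming out, with the tab at crop (300,125). I continue to the stop.

>>> servo_tool:
  rows:
    - [[0,0,0],[0,-0.0122,0.004],0.53]
    - [[0,0,0],[0,-0.0245,0.008],0.53]
    - [[0,0,0],[0,-0.037,0.014],0.53]
    - [[0,0,0],[0,-0.0487,0.02],0.53]
    - [[0,0,0],[0,-0.06,0.027],0.53]
    - [[0,0,0],[0,-0.072,0.034],0.53]
    - [[0,0,0],[0,-0.083,0.042],0.53]
    - [[0,0,0],[0,-0.0936,0.05],0.53]

```text
clock: 5.3
tcp_pos: [0.4511, 0.275, 0.2999]
orientation: [[0.05, 0.999, -0.0], [0.999, -0.05, -0.0], [-0.0, -0.0, -1.0]]
wrist_force: [-0.6, -0.4, -0.1]
finger_gap: 0.0455
```

Run:
```python
from h import *
from workcell import ctrl
o=ctrl.get_obs();state(o)
s=ctrl.snapshot("scene");cv2.imwrite("pics/scene3.png",s["img"][:,:,::-1])
cv2.imwrite("pics/scene3c.png",cv2.resize(s["img"][190:330,420:560,::-1],(560,560),interpolation=cv2.INTER_CUBIC))
for th in(.7,.75,.8):
  for y in(-.055,.055): print(th,proj("scene",bin2w(-.18*np.sin(th),y,.18*np.cos(th))))
```

```text
t 5.3 pos [0.4511 0.275  0.2999] binxyz [-0.136  -0.0001  0.2879] yawx 87.11 z [-0.0001 -0.0001 -1.    ] F [-0.5882 -0.4337 -0.0721] gap 0.0455
0.7 [473.8179 212.9249]
0.7 [519.4649 222.0186]
0.75 [473.3184 211.0929]
0.75 [518.6307 220.1078]
0.8 [472.7708 209.4441]
0.8 [517.744  218.3809]
```

View pics/scene3c.png

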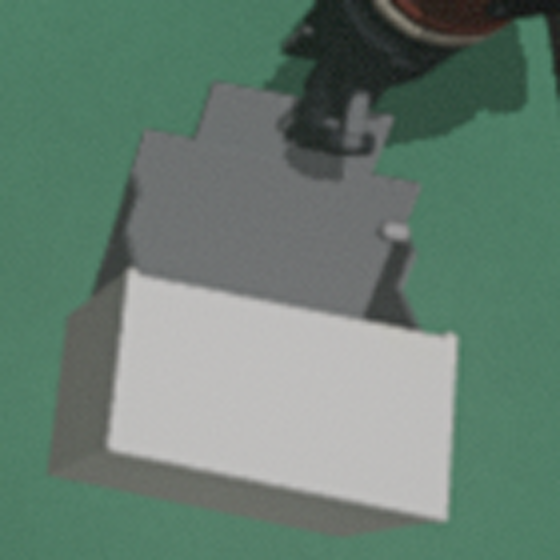

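The tab corner at scene (473.8,210.5) gives about 0.76 rad with no stop force yet. I push a little further, down and forward.

>>> servo_tool:
  rows:
    - [[0,0,0],[0,-0.003,0.003],0.53]
    - [[0,0,0],[0,-0.006,0.006],0.53]
    - [[0,0,0],[0,-0.009,0.009],0.53]
    - [[0,0,0],[0,-0.011,0.011],0.53]
    - [[0,0,0],[0,-0.013,0.013],0.53]
    - [[0,0,0],[0,-0.013,0.013],0.53]
    - [[0,0,0],[0,-0.013,0.013],0.53]
    - [[0,0,0],[0,-0.013,0.013],0.53]

```text
clock: 6.35
tcp_pos: [0.4476, 0.2752, 0.2983]
orientation: [[0.052, 0.999, 0.015], [0.999, -0.052, 0.001], [0.001, 0.015, -1.0]]
wrist_force: [9.9, -5.4, 23.8]
finger_gap: 0.0451
```

Run:
```python
from h import *
from workcell import ctrl
o=ctrl.get_obs();state(o)
s=ctrl.snapshot("scene");cv2.imwrite("pics/scene4.png",s["img"][:,:,::-1])
cv2.imwrite("pics/scene4c.png",cv2.resize(s["img"][190:330,420:560,::-1],(560,560),interpolation=cv2.INTER_CUBIC))
```

```text
t 6.35 pos [0.4476 0.2752 0.2983] binxyz [-0.1395 -0.0001  0.2863] yawx 87.01 z [ 0.0147  0.0006 -0.9999] F [ 9.9469 -5.417  23.844 ] gap 0.0451
```

View pics/scene4c.png

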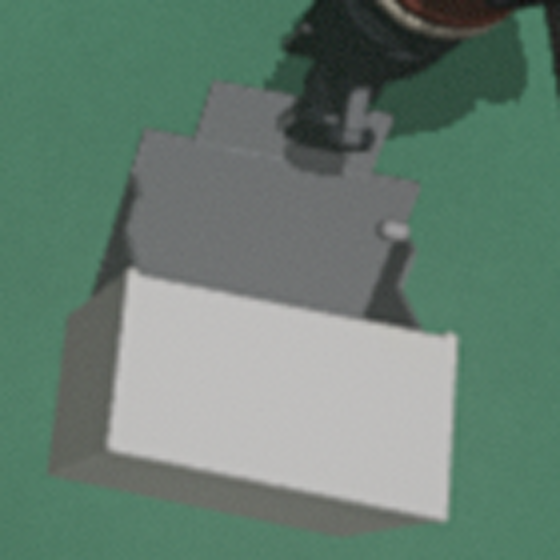

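The tab didn't move and the reaction was 24 N, so the bin is at the open stop. I back off upward and go to the carton.

Run:
```python
from h import *
from workcell import ctrl
o=ctrl.get_obs()
rows(o,[(bin2w(-.139,0,.35),87.3),((.5148,.0134,.36),67.1)])
```

```text
[ 0.0047 -0.0004 -0.0016] [ 0.0002  0.0024 -0.1062] [0.4482 0.2752 0.362 ]
[ 0.0045 -0.0012  0.1106] [-0.4298  0.1361 -0.1015] [0.5148 0.0134 0.36  ]
```

>>> servo_tool:
  rows:
    - [[0,0,0],[0,0.005,-0.05],0.53]
    - [[0,0,0],[0,0.01,-0.11],0.6]
    - [[0,0,0.03],[-0.07,0.035,-0.11],1.0]
    - [[0,0,0.06],[-0.15,0.06,-0.11],1.0]
    - [[0,0,0.09],[-0.23,0.085,-0.11],1.0]
    - [[0,0,0.11],[-0.31,0.11,-0.11],1.0]
    - [[0,0,0.11],[-0.38,0.13,-0.11],1.0]
    - [[0,0,0.11],[-0.43,0.14,-0.11],1.0]

```text
clock: 7.4
tcp_pos: [0.5149, 0.0116, 0.3583]
orientation: [[0.387, 0.922, -0.0], [0.922, -0.387, 0.0], [-0.0, -0.0, -1.0]]
wrist_force: [0.5, 1.0, 0.7]
finger_gap: 0.0854
```

Run:
```python
from h import *
from workcell import ctrl
o=ctrl.get_obs();state(o)
s=ctrl.snapshot("wrist");cv2.imwrite("pics/wrist5.png",s["img"][:,:,::-1])
s=ctrl.snapshot("scene");cv2.imwrite("pics/scene5.png",s["img"][:,:,::-1])
rows(o,[((.5148,.0134,.25),67.1),((.5148,.0134,.18),67.1)])
```

```text
t 7.4 pos [0.5149 0.0116 0.3583] binxyz [-0.0599 -0.2602  0.3463] yawx 67.23 z [-0.0003  0.0001 -1.    ] F [0.4965 0.9724 0.7264] gap 0.0854
[-0.0001  0.      0.0007] [ 0.0027 -0.0013  0.1805] [0.5148 0.0134 0.25  ]
[-0.0001  0.      0.0007] [ 0.0027 -0.0013  0.2972] [0.5148 0.0134 0.18  ]
```

View pics/wrist5.png

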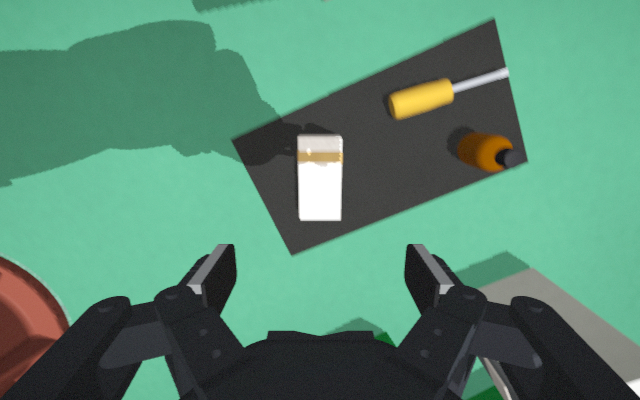

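View pics/scene5.png

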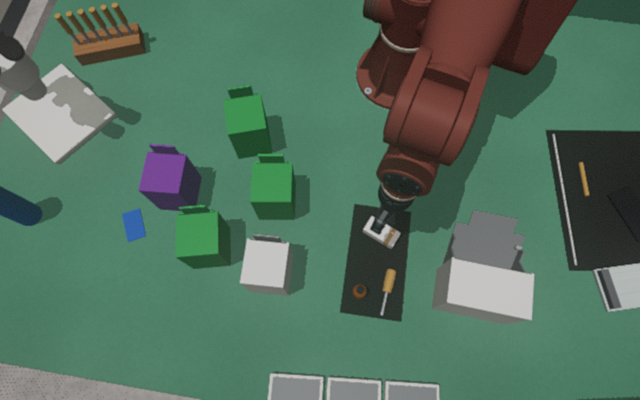

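The carton is centred between the pads at wrist column 320 with parallel edges, and the bin stays open at scene (487,240). I descend and grip.

>>> servo_tool:
  rows:
    - [[0,0,0],[0.0027,-0.001,0.06],1.0]
    - [[0,0,0],[0.0027,-0.001,0.12],1.0]
    - [[0,0,0],[0.0027,-0.001,0.18],1.0]
    - [[0,0,0],[0.0027,-0.001,0.23],1.0]
    - [[0,0,0],[0.0027,-0.001,0.265],1.0]
    - [[0,0,0],[0.0027,-0.001,0.285],1.0]
    - [[0,0,0],[0.0027,-0.001,0.297],1.0]
    - [[0,0,0],[0.0027,-0.001,0.297],0.9]
  grip_force: 25

```text
clock: 8.5
tcp_pos: [0.5148, 0.0153, 0.1804]
orientation: [[0.386, 0.923, -0.0], [0.923, -0.386, 0.0], [0.0, -0.0, -1.0]]
wrist_force: [-0.2, 0.4, 0.6]
finger_gap: 0.0769
```

>>> servo_tool:
  rows:
    - [[0,0,0],[0,0,0],0.3]
    - [[0,0,0],[0,0,0],0.3]
    - [[0,0,0],[0,0,0],0.3]
    - [[0,0,0],[0,0,0],0.3]
    - [[0,0,0],[0,0,0],0.3]
    - [[0,0,0],[0,0,-0.01],0.3]
    - [[0,0,0],[0,0,-0.03],0.3]
    - [[0,0,0],[0,0,-0.06],0.3]
  grip_force: 25

```text
clock: 9.5
tcp_pos: [0.5145, 0.0152, 0.217]
orientation: [[0.386, 0.923, -0.001], [0.923, -0.386, 0.0], [-0.0, -0.001, -1.0]]
wrist_force: [0.3, 0.5, -1.4]
finger_gap: 0.0445
```

Run:
```python
from h import *
from workcell import ctrl
o=ctrl.get_obs();state(o)
s=ctrl.snapshot("wrist");cv2.imwrite("pics/wrist6.png",s["img"][:,:,::-1])
rows(o,[((.5148,.0134,.36),67.1),(bin2w(-.052,0,.36),87.3)])
```

```text
t 9.5 pos [0.5145 0.0152 0.217 ] binxyz [-0.0604 -0.2566  0.205 ] yawx 67.31 z [-0.0008  0.0001 -1.    ] F [ 0.2921  0.4573 -1.4189] gap 0.0445
[-0.0002  0.0001  0.0012] [-0.0027  0.0014 -0.2384] [0.5148 0.0134 0.36  ]
[-0.0003  0.     -0.111 ] [ 0.4067 -0.1332 -0.2584] [0.5351 0.2711 0.372 ]
```

View pics/wrist6.png

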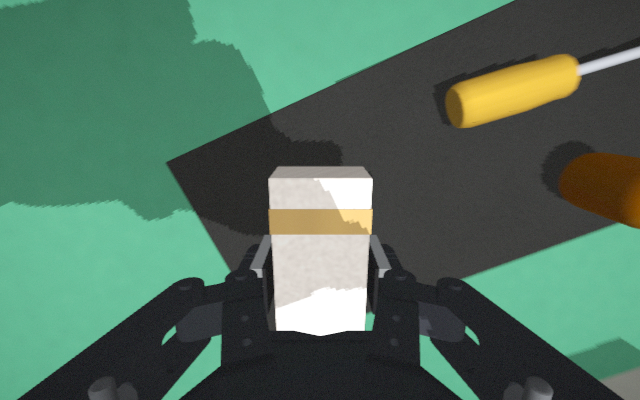

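The carton is held, with a gap of 44.5 mm and 1.4 N of weight. I lift and carry it over the bin mouth.

>>> servo_tool:
  rows:
    - [[0,0,0],[0,0,-0.09],0.3]
    - [[0,0,0],[0,0,-0.18],0.3]
    - [[0,0,-0.02],[0.06,-0.02,-0.26],0.3]
    - [[0,0,-0.05],[0.14,-0.045,-0.26],0.3]
    - [[0,0,-0.08],[0.22,-0.07,-0.26],0.3]
    - [[0,0,-0.11],[0.3,-0.1,-0.26],0.3]
    - [[0,0,-0.111],[0.37,-0.122,-0.26],0.3]
    - [[0,0,-0.111],[0.407,-0.133,-0.26],0.3]

```text
clock: 10.55
tcp_pos: [0.5351, 0.2735, 0.3729]
orientation: [[0.045, 0.999, 0.001], [0.999, -0.045, 0.0], [0.0, 0.001, -1.0]]
wrist_force: [0.4, -0.1, -1.4]
finger_gap: 0.0444
```

Run:
```python
from h import *
from workcell import ctrl
o=ctrl.get_obs();state(o)
for n in ("wrist","scene"):
    s=ctrl.snapshot(n);cv2.imwrite(f"pics/{n}7.png",s["img"][:,:,::-1])
rows(o,[(bin2w(-.052,0,.281),87.3)])
```

```text
t 10.55 pos [0.5351 0.2735 0.3729] binxyz [-0.0521  0.0023  0.3609] yawx 87.41 z [ 0.0006  0.0003 -1.    ] F [ 0.4003 -0.0997 -1.3862] gap 0.0444
[ 0.0002 -0.0001  0.0006] [-0.0039  0.0001  0.1331] [0.5351 0.2711 0.293 ]
```

View pics/wrist7.png

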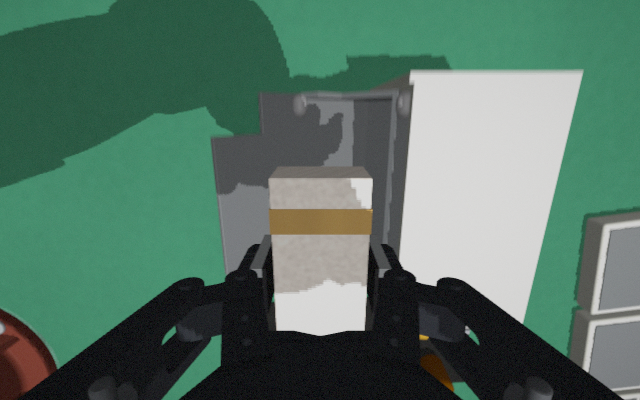

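View pics/scene7.png

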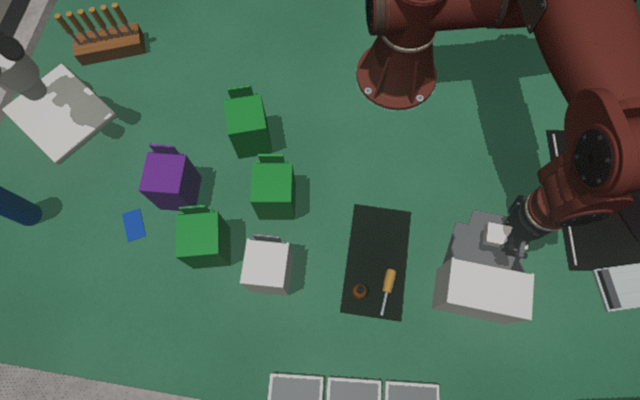

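The carton is over the mouth, between the tab side (wrist column 215) and the back wall (column 405). I lower and release with a partial opening.

>>> servo_tool:
  rows:
    - [[0,0,0],[-0.003,0,0.03],0.3]
    - [[0,0,0],[-0.003,0,0.06],0.3]
    - [[0,0,0],[-0.003,0,0.09],0.3]
    - [[0,0,0],[-0.003,0,0.115],0.3]
    - [[0,0,0],[-0.003,0,0.13],0.3]
    - [[0,0,0],[-0.003,0,0.13],0.3]
    - [[0,0,0],[-0.003,0,0.13],0.3]
    - [[0,0,0],[-0.003,0,0.13],0.3]

```text
clock: 11.65
tcp_pos: [0.5355, 0.2696, 0.2951]
orientation: [[0.047, 0.999, 0.001], [0.999, -0.047, 0.0], [0.0, 0.001, -1.0]]
wrist_force: [-0.6, -0.4, -0.2]
finger_gap: 0.0446
```

>>> servo_tool:
  rows:
    - [[0,0,0],[0,0,0],0.65]
    - [[0,0,0],[0,0,0],0.65]
    - [[0,0,0],[0,0,0],0.65]
    - [[0,0,0],[0,0,0],0.65]
    - [[0,0,0],[0,0,-0.03],0.65]
    - [[0,0,0],[0,0,-0.08],0.65]
    - [[0,0,0],[0,0,-0.14],0.65]
    - [[0,0,0],[0,0,-0.16],0.65]

```text
clock: 12.65
tcp_pos: [0.5357, 0.2696, 0.3941]
orientation: [[0.047, 0.999, 0.004], [0.999, -0.047, 0.001], [0.001, 0.004, -1.0]]
wrist_force: [0.4, 0.4, 0.2]
finger_gap: 0.0557
```

Run:
```python
from h import *
from workcell import ctrl
o=ctrl.get_obs();state(o)
for n in ("wrist","scene"):
    s=ctrl.snapshot(n);cv2.imwrite(f"pics/{n}8.png",s["img"][:,:,::-1])
cv2.imwrite("pics/scene8c.png",cv2.resize(s["img"][190:330,420:560,::-1],(560,560),interpolation=cv2.INTER_CUBIC))
```

```text
t 12.65 pos [0.5357 0.2696 0.3941] binxyz [-0.0513 -0.0015  0.3821] yawx 87.29 z [ 0.0045  0.0011 -1.    ] F [0.3999 0.4078 0.2322] gap 0.0557
```

View pics/wrist8.png

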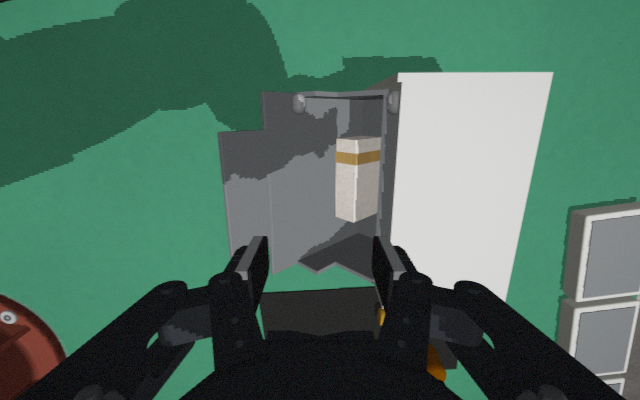

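View pics/scene8c.png

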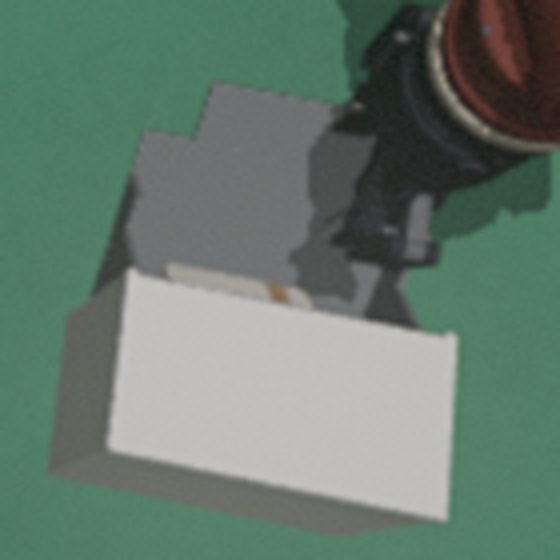

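The carton is on the bin floor, lying along y (wrist (357,180)), and the tab is still at the open stop. Now I move the front finger to the outer side of the tab and push along the arc.

Run:
```python
from h import *
from workcell import ctrl
o=ctrl.get_obs();state(o)
rows(o,[(bin2w(-.109,0,.382),87.3),(bin2w(-.109,0,.278),87.3)])
print("closing")
for th in np.arange(.8,-.01,-.1): rows(o,[(bin2w(-.18*np.sin(th)+.0278,0,.18*np.cos(th)-.02+.173),87.3)])
```

```text
t 12.75 pos [0.5356 0.2696 0.3922] binxyz [-0.0514 -0.0016  0.3802] yawx 87.29 z [ 0.0029  0.0006 -1.    ] F [0.1708 0.7366 0.1516] gap 0.0555
[ 0.0009 -0.0002 -0.    ] [ 0.0026 -0.096  -0.0032] [0.4781 0.2738 0.394 ]
[ 0.0009 -0.0002 -0.    ] [ 0.0024 -0.0965  0.1701] [0.4781 0.2738 0.29  ]
closing
[ 0.0009 -0.0002 -0.    ] [ 0.0024 -0.0837  0.1695] [0.4858 0.2735 0.2904]
[ 0.0009 -0.0002 -0.    ] [ 0.0025 -0.0617  0.1491] [0.4989 0.2729 0.3027]
[ 0.0009 -0.0002 -0.    ] [ 0.0025 -0.0378  0.131 ] [0.5132 0.2722 0.3136]
[ 0.0009 -0.0002 -0.    ] [ 0.0025 -0.0122  0.1154] [0.5286 0.2715 0.323 ]
[ 0.0009 -0.0002 -0.    ] [0.0025 0.0148 0.1025] [0.5448 0.2707 0.3308]
[ 0.0009 -0.0002 -0.    ] [0.0025 0.043  0.0923] [0.5616 0.2699 0.337 ]
[ 0.0009 -0.0002 -0.    ] [0.0025 0.0721 0.0849] [0.579  0.2691 0.3414]
[ 0.0009 -0.0002 -0.    ] [0.0025 0.1018 0.0805] [0.5968 0.2682 0.3441]
[ 0.0009 -0.0002 -0.    ] [0.0025 0.1317 0.0791] [0.6148 0.2674 0.345 ]
```

>>> servo_tool:
  rows:
    - [[0,0,0],[0.002,-0.05,0],0.65]
    - [[0,0,0],[0.002,-0.096,0.02],0.65]
    - [[0,0,0],[0.002,-0.0965,0.06],0.65]
    - [[0,0,0],[0.002,-0.0965,0.1],0.65]
    - [[0,0,0],[0.002,-0.0965,0.14],0.65]
    - [[0,0,0],[0.002,-0.0965,0.165],0.65]
    - [[0,0,0],[0.002,-0.0965,0.17],0.65]
    - [[0,0,0],[0.002,-0.0965,0.17],0.65]

```text
clock: 13.75
tcp_pos: [0.4776, 0.2734, 0.2886]
orientation: [[0.047, 0.999, 0.0], [0.999, -0.047, -0.0], [-0.0, 0.0, -1.0]]
wrist_force: [0.3, -0.2, 0.4]
finger_gap: 0.0555
```

Run:
```python
from h import *
from workcell import ctrl
o=ctrl.get_obs();state(o)
s=ctrl.snapshot("wrist");cv2.imwrite("pics/wrist9.png",s["img"][:,:,::-1])
for th in np.arange(.8,-.01,-.1): rows(o,[(bin2w(-.18*np.sin(th)+.0278,0,.18*np.cos(th)-.02+.173),87.3)])
```

```text
t 13.75 pos [0.4776 0.2734 0.2886] binxyz [-0.1095 -0.0004  0.2766] yawx 87.29 z [ 0.0003 -0.     -1.    ] F [ 0.2749 -0.1816  0.3509] gap 0.0555
[ 0.0001  0.     -0.    ] [ 0.0007  0.0136 -0.003 ] [0.4858 0.2735 0.2904]
[ 0.0001  0.     -0.    ] [ 0.0007  0.0356 -0.0235] [0.4989 0.2729 0.3027]
[ 0.0001  0.     -0.    ] [ 0.0007  0.0595 -0.0416] [0.5132 0.2722 0.3136]
[ 0.0001  0.     -0.    ] [ 0.0007  0.085  -0.0573] [0.5286 0.2715 0.323 ]
[ 0.0001  0.     -0.    ] [ 0.0007  0.112  -0.0703] [0.5448 0.2707 0.3308]
[ 0.0001  0.     -0.    ] [ 0.0007  0.1402 -0.0806] [0.5616 0.2699 0.337 ]
[ 0.0001  0.     -0.    ] [ 0.0007  0.1693 -0.088 ] [0.579  0.2691 0.3414]
[ 0.0001  0.     -0.    ] [ 0.0007  0.1989 -0.0925] [0.5968 0.2682 0.3441]
[ 0.0001  0.     -0.    ] [ 0.0007  0.2289 -0.094 ] [0.6148 0.2674 0.345 ]
```

View pics/wrist9.png

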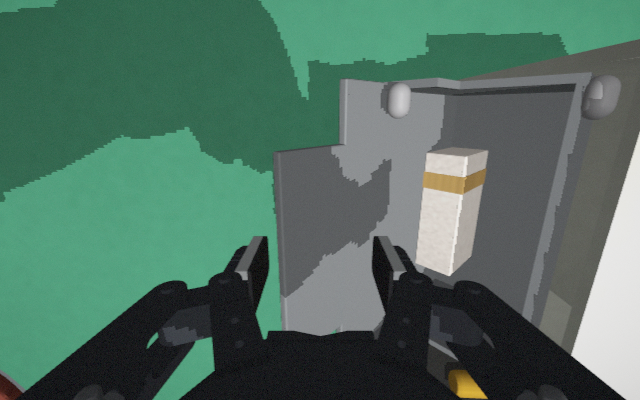

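The tab edge (wrist column 280) is straddled, and the carton lies flat inside at (455,210). I push closed at a moderate speed.

>>> servo_tool:
  rows:
    - [[0,0,0],[0,0.0136,-0.003],0.65]
    - [[0,0,0],[0,0.025,-0.013],0.65]
    - [[0,0,0],[0,0.0356,-0.0235],0.65]
    - [[0,0,0],[0,0.048,-0.033],0.65]
    - [[0,0,0],[0,0.0595,-0.0416],0.65]
    - [[0,0,0],[0,0.072,-0.05],0.65]
    - [[0,0,0],[0,0.085,-0.0573],0.65]
    - [[0,0,0],[0,0.098,-0.064],0.65]

```text
clock: 14.8
tcp_pos: [0.5368, 0.2706, 0.3269]
orientation: [[0.047, 0.999, 0.0], [0.999, -0.047, -0.0], [-0.0, 0.0, -1.0]]
wrist_force: [-0.2, 0.9, -0.4]
finger_gap: 0.0554
```

Run:
```python
from h import *
from workcell import ctrl
o=ctrl.get_obs();state(o)
for n in ("wrist","scene"):
    s=ctrl.snapshot(n);cv2.imwrite(f"pics/{n}10.png",s["img"][:,:,::-1])
for th in np.arange(.4,-.06,-.05): rows(o,[(bin2w(-.18*np.sin(th)+.0278,0,.18*np.cos(th)-.02+.173),87.3)])
```

```text
t 14.8 pos [0.5368 0.2706 0.3269] binxyz [-0.0502 -0.0005  0.3149] yawx 87.29 z [ 0.0001 -0.0001 -1.    ] F [-0.1968  0.937  -0.4032] gap 0.0554
[ 0.      0.     -0.0001] [ 0.0008  0.0132 -0.0065] [0.5448 0.2707 0.3308]
[ 0.      0.     -0.0001] [ 0.0008  0.0271 -0.012 ] [0.5531 0.2703 0.3341]
[ 0.      0.     -0.0001] [ 0.0008  0.0414 -0.0168] [0.5616 0.2699 0.337 ]
[ 0.      0.     -0.0001] [ 0.0008  0.0558 -0.0208] [0.5703 0.2695 0.3394]
[ 0.      0.     -0.0001] [ 0.0009  0.0704 -0.0242] [0.579  0.2691 0.3414]
[ 0.      0.     -0.0001] [ 0.0009  0.0852 -0.0268] [0.5879 0.2687 0.343 ]
[ 0.      0.     -0.0001] [ 0.0009  0.1001 -0.0286] [0.5968 0.2682 0.3441]
[ 0.      0.     -0.0001] [ 0.0009  0.115  -0.0298] [0.6058 0.2678 0.3448]
[ 0.      0.     -0.0001] [ 0.0009  0.13   -0.0301] [0.6148 0.2674 0.345 ]
[ 0.      0.     -0.0001] [ 0.0009  0.145  -0.0298] [0.6238 0.267  0.3448]
```

View pics/wrist10.png

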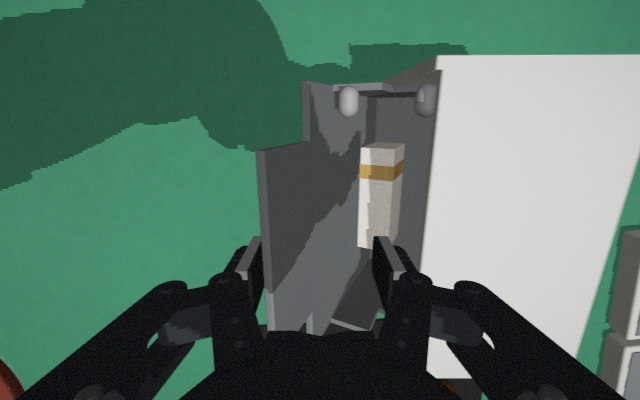

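>>> servo_tool:
  rows:
    - [[0,0,0],[0,0.0132,-0.0065],0.65]
    - [[0,0,0],[0,0.027,-0.012],0.65]
    - [[0,0,0],[0,0.041,-0.017],0.65]
    - [[0,0,0],[0,0.056,-0.021],0.65]
    - [[0,0,0],[0,0.07,-0.024],0.65]
    - [[0,0,0],[0,0.085,-0.027],0.65]
    - [[0,0,0],[0,0.1,-0.029],0.65]
    - [[0,0,0],[0,0.115,-0.03],0.65]

```text
clock: 15.9
tcp_pos: [0.6055, 0.2674, 0.3445]
orientation: [[0.047, 0.999, -0.001], [0.999, -0.047, -0.0], [-0.0, -0.001, -1.0]]
wrist_force: [-0.6, 0.2, -0.7]
finger_gap: 0.056
```

>>> servo_tool:
  rows:
    - [[0,0,0],[0,0.006,0],0.65]
    - [[0,0,0],[0,0.012,0],0.65]
    - [[0,0,0],[0,0.017,0],0.65]
    - [[0,0,0],[0,0.02,0],0.65]
    - [[0,0,0],[0,0.02,0],0.65]
    - [[0,0,0],[0,0.02,0],0.65]
    - [[0,0,0],[0,0.02,0],0.65]
    - [[0,0,0],[0,0.02,0],0.65]

```text
clock: 16.9
tcp_pos: [0.6152, 0.2671, 0.3445]
orientation: [[0.046, 0.999, -0.006], [0.999, -0.046, -0.001], [-0.001, -0.006, -1.0]]
wrist_force: [-15.3, -1.4, 5.2]
finger_gap: 0.0554
```

Run:
```python
from h import *
from workcell import ctrl
o=ctrl.get_obs();state(o)
for n in ("wrist","scene"):
    s=ctrl.snapshot(n);cv2.imwrite(f"pics/{n}11.png",s["img"][:,:,::-1])
cv2.imwrite("pics/scene11c.png",cv2.resize(s["img"][200:340,420:560,::-1],(560,560),interpolation=cv2.INTER_CUBIC))
```

```text
t 16.9 pos [0.6152 0.2671 0.3445] binxyz [ 0.0282 -0.0003  0.3325] yawx 87.35 z [-0.0056 -0.0006 -1.    ] F [-15.2681  -1.3993   5.2144] gap 0.0554
```

View pics/scene11c.png

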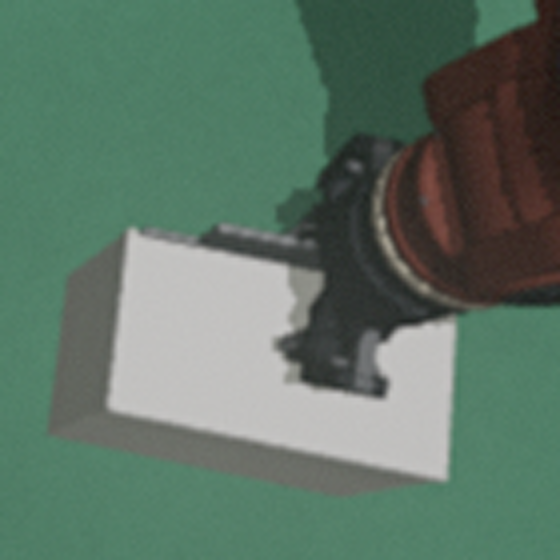

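View pics/wrist11.png

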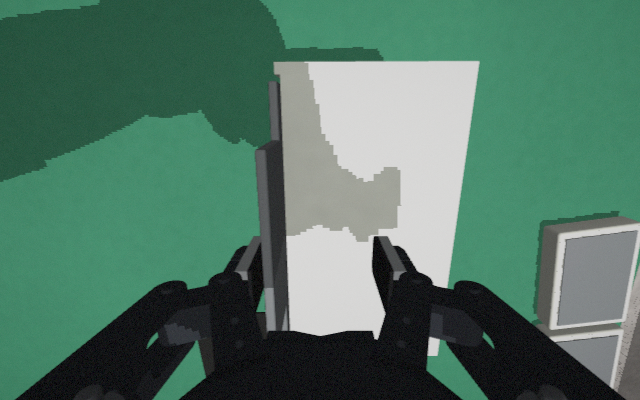

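The bin is pressed home with 15 N and the front face is at its shut plane. I back off, rise clear and compare with the initial picture.

>>> servo_tool:
  rows:
    - [[0,0,0],[0,-0.02,0],0.65]
    - [[0,0,0],[0,-0.035,0],0.65]
    - [[0,0,0],[0,-0.035,-0.04],0.65]
    - [[0,0,0],[0,-0.035,-0.1],0.65]
    - [[0,0,0],[0,-0.035,-0.15],0.65]
    - [[0,0,0],[-0.08,-0.1,-0.15],0.65]
    - [[0,0,0],[-0.16,-0.17,-0.15],0.65]
    - [[0,0,0],[-0.2,-0.2,-0.15],0.65]

```text
clock: 18.0
tcp_pos: [0.4898, 0.1513, 0.4347]
orientation: [[0.048, 0.999, 0.0], [0.999, -0.048, -0.0], [-0.0, 0.0, -1.0]]
wrist_force: [0.5, -0.4, 0.2]
finger_gap: 0.0555
```

>>> servo_tool:
  rows:
    - [[0,0,0],[-0.08,0,0],0.65]
    - [[0,0,0],[-0.16,0,0],0.65]
    - [[0,0,0],[-0.24,0,0],0.65]
    - [[0,0,0],[-0.32,0,0],0.65]
    - [[0,0,0],[-0.4,0,0],0.65]
    - [[0,0,0],[-0.4,0,0],0.65]
    - [[0,0,0],[-0.4,0,0],0.65]
    - [[0,0,0],[-0.4,0,0],0.65]

```text
clock: 19.0
tcp_pos: [0.4803, -0.0862, 0.4349]
orientation: [[0.046, 0.999, 0.0], [0.999, -0.046, -0.0], [-0.0, 0.0, -1.0]]
wrist_force: [-0.1, 0.1, -0.2]
finger_gap: 0.0551
```

Run:
```python
from h import *
from workcell import ctrl
o=ctrl.get_obs();state(o)
for n in ("top","scene"):
    s=ctrl.snapshot(n);cv2.imwrite(f"pics/{n}12.png",s["img"][:,:,::-1])
a=cv2.imread("pics/scene0.png")[240:340,425:545];b=cv2.imread("pics/scene12.png")[240:340,425:545]
cv2.imwrite("pics/cmp12.png",cv2.resize(np.vstack([a,b]),None,fx=3,fy=3,interpolation=cv2.INTER_CUBIC))
print("diff bin",cv2.absdiff(a,b).astype(int).sum(2).max(), (cv2.absdiff(a,b).sum(2)>60).sum())
```

```text
t 19.0 pos [ 0.4803 -0.0862  0.4349] binxyz [-0.0899 -0.3595  0.4229] yawx 87.37 z [ 0.0004 -0.0001 -1.    ] F [-0.1128  0.0736 -0.1518] gap 0.0551
diff bin 31 0
```

View pics/cmp12.png

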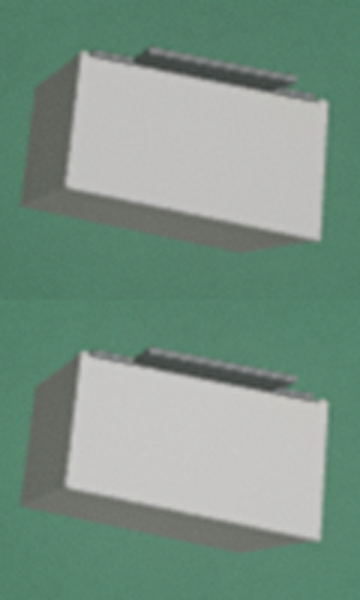

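View pics/scene12.png

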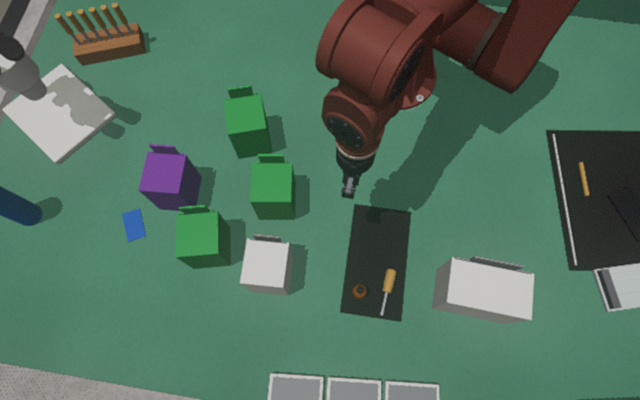

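The wide bin now looks the same as in the first picture, with no differing pixels. The bottle, driver and narrow bin haven't moved, and the carton is gone from the mat. I hand the job in.

Run:
```python
from workcell import ctrl
print(ctrl.close_job())
```

```text
the job is handed in; nothing more can be done
None
```

The carton is in the wide bin and the bin is pushed back home; the job was handed in at about 19 s of the 67 s allowed.

- **Opening:** I pulled the bin forward by its tab until it stopped against about 26 N. The open angle read only about 0.76 rad in the picture, against the stated 0.8. But the tab did not move under that push, so I took it as the stop.
- **Placing:** I gripped the carton off the mat and released it in the open mouth. The wrist picture showed it lying flat on the bin floor.
- **Closing:** I pushed the tab back along its arc and pressed it home with about 15 N, which put its front face within about 1 mm of the shut plane.
- **Last checks:** In the final scene picture the wide bin matches the first picture, with no pixel differing by more than noise. By eye, the narrow bin is shut, and the bottle, screwdriver and look-alikes are where they were. The robot was clear of everything, and I noticed no failed checks other than the angle reading above.

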